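Release the mill balls with the hopper lever

TASK

Press the lever pad of the ball hopper down with closed fingertips so that its linked lid lifts, and keep it lifted until all three ceramic mill balls have rolled down into the catch tray. Then ease the lever back up slowly, keeping contact, so that the lid closes fully without slamming, and move clear. Work the lid only through the lever: do not touch the lid or the balls with the robot, grasp nothing, and leave the bottle, jar, tape roll and bone plate round the hopper where they are.

Things in the scene. Friction and masses are not known exactly. Their poses are not given: they have to be found in the camera images.
- ball_hopper: The ball hopper, fixed to the table: plywood base 262 x 124 mm, narrow sloping chute with side rods, steel lid over its mouth, grey catch tray before the mouth. Origin on the table below the lid's shaft; x from the tray to the chute's closed back, y to the lever's side, z up. The shaft runs along y at z = 100 mm. Chute x = -85 to 46 mm, 48 mm wide, up to 112 mm high.
- lever (a joint): Turn of the lever and lid, one rigid rocker, in rad: 0 = lid shut (lever up), 0.65 = fully open (hard stop). Balls pass from about 0.4 and all roll out within about 2 s when open. Only the lid's weight closes it (1 to 2 N at the pad holds it up); nothing brakes it: let go when open, it slams. Closing faster than 2 rad/s (0.2 m/s at the pad) is a slam.
- lever_pad (a point): Centre of the upper face of the black lever pad, 38 mm along the lever x 40 mm wide, beside the chute at hopper y = 75 mm. It swings about the shaft: 98 mm out along the lever's line and 3 mm above it. That line points to hopper +x and slopes up by 0.32 rad minus the joint value, so the pad's height goes from 134 mm (shut) to 71 mm (fully open).
- lid_lip (a point): The lid: a steel plate 66 x 33 mm with a 50 mm downturned front lip that shuts the chute's mouth, fixed to the same shaft as the lever, on the opposite side. The point is the middle of the lip's lower edge, 50 mm above the table when shut. Do not touch it.
- ball_a_center (a point): Centre of a white ceramic mill ball of 26 mm diameter, 36 g; foremost ball in the chute at the start. In the catch tray its centre is 25 to 34 mm above the table (tray inside: hopper x = -185 to -80 mm, y = -50 to 50 mm, rim 38 mm high; its floor tilts a little, so that the balls gather at the hopper's -y side).
- ball_b_center (a point): Centre of a white ceramic mill ball of 26 mm diameter, 36 g; middle ball in the chute at the start. In the catch tray its centre is 25 to 34 mm above the table (tray inside: hopper x = -185 to -80 mm, y = -50 to 50 mm, rim 38 mm high; its floor tilts a little, so that the balls gather at the hopper's -y side).
- ball_c_center (a point): Centre of a white ceramic mill ball of 26 mm diameter, 36 g; rearmost ball in the chute at the start. In the catch tray its centre is 25 to 34 mm above the table (tray inside: hopper x = -185 to -80 mm, y = -50 to 50 mm, rim 38 mm high; its floor tilts a little, so that the balls gather at the hopper's -y side).
- ball_a: The same foremost ball as a body; its origin is its underside at the start and turns with it; not to be touched.
- ball_b: The same middle ball as a body; its origin is its underside at the start and turns with it; not to be touched.
- ball_c: The same rearmost ball as a body; its origin is its underside at the start and turns with it; not to be touched.
- weighing_bottle: Small clear stoppered weighing bottle, 38 mm across, 70 mm high, loose, beside the chute away from the lever; origin under its centre. Leave alone.
- blue_cap_jar: Clear jar with a wide screw cap, 61 mm across, 59 mm high, loose, behind on the side away from the lever; origin under its centre. Leave alone.
- tape_roll: Roll of tape lying flat, 67 mm across, 19 mm high, loose, on the lever's side towards the tray; origin under its centre. Leave alone.
- bone_plate: Flat brown bone plate, 37 x 71 x 6 mm, loose, lying behind the hopper; origin under its centre. Leave alone.

How it is judged:
By the outcome, as a careful person would: the job done as asked, in the order asked, and still so for the second after the job is handed in, with the robot touching nothing.
It also fails if it takes over 38 s, if anything falls off the work surface, if the arm or the gripper's body presses on something with over 40 N, if the wrist force passes 120 N, or if a joint passes its speed limit or range.

ROBOT

A 7-joint arm with a two-finger parallel gripper is mounted at the origin on the work surface; the furniture and walls round the work are solid. World frame = base frame: x ahead of the robot, y to its left, z up, the work surface at z = 0. Lengths are in m, angles in degrees, forces in N, time in s.
With the tool pointing down it reaches from about 0.425 to 0.875 m from the base axis. Payload 8.4 kg.
Tool frame: the origin (TCP) lies between the finger pads; the fingertips stand 19 mm ahead of it and the grasp point (between the pads) is the TCP; z points along the fingers, y is the direction in which the jaws open and shut (so a half turn about z gives the same grasp; the last joint's range is limited). The gripper opens to 85 mm and grips with 20 to 120 N. Pads are 22 mm wide; open, the fingers measure 114 mm over their backs; the gripper's body (76 mm by 85 mm) begins 54 mm behind the grasp point. The pads swing forward as they close: fully open they stand 13 mm farther back than shut.
Start: joints at [-77.475, 19.091, 2.286, 83.961, -0.768, 76.965, -3.352], TCP at [0.203, 0.617, 0.25] pointing down, gripper open.
Joint ranges: [-147.57, 147.57], [-21.85, 119.76], [-74.77, 79.35], [14.55, 137.4], [-85.83, 265.84], [4.83, 119.75], [-152.11, 152.11]. Speed limits (degrees/s): [127.2, 127.2, 159.86, 159.86, 180, 180, 180].

INTERFACE

Orientations are given as a 3x3 rotation matrix whose columns are the frame's x, y, z axes.
In Python, from station import * gives the robot as it stands. The module is installed in compiled form; this text tells all that it offers.
- The arm moves only by the tool step_arm, never from a script. Its argument "increments" is a list of rows, each an object with "slide": the shift along the tool's x, y, z in cm, a list of three; "rotation": the turn, a rotation vector about the tool's x, y, z in degrees, a list of three. A call has 1 to 8 rows; each row is the pose to reach, as a shift and turn from the pose commanded when the call began, along the tool's axes at that moment; what a row does not reach only later rows make up. A row lasts 1/10 s, in which the tool goes at most 50 mm and 8.59 degrees, less where a joint would pass 70% of its speed; a pose out of reach is approached as far as the arm can. A call with a gripper value outside its range is refused whole. "grip" is the gripper's target within -1 to 1 (fully open at 1, half-way at 0, shut at -1), set as the call begins (left out, the last holds). The fingers move at their own pace and stop on an object; "grip_force" is the grip in N (left out, the last holds). Time passes only in rows, so rows that repeat a pose let the fingers close. It gives the time, the measured TCP pose, the force and the opening at its end, in the units of the state.
- get_state(): the state, without advancing time (a new reading comes with each control period).
- read_camera(name): name is "side" or "top"; returns the picture (420x560x3 uint8, red, green, blue); there is no depth.
- calibration(name): a dict with "fx", "fy", "cx", "cy" (pixels), "world_from_camera" (4x4, takes a point from camera to world coordinates). Camera axes: x right, y down, z forward; pixel columns grow to the right and rows downward; lengths in m; the calibration is good to about 2 mm. A picture is of the moment at which its call begins. calibration takes no time and is no camera call.
- hand_in(): hands the job in, once; it reports no verdict.
The state is a dict: "clock": time; "joint_positions": joint angles; "qd": joint speeds; "effort": joint torques, N m; "eef_pos": TCP position; "eef_rot": TCP orientation; "contact_force": force on the tool from outside, world axes, zero at the start; "moment": the same for the moment, N m; "finger_gap": finger opening in m.
Only numpy, scipy, OpenCV 4.12 (cv2) and the standard library are available. Lean on these libraries where they do the work, as an engineer would, in place of code of your own. Each camera call takes 0.05 s, during which the arm holds its last target.

## Working session

There is one attempt and no reset: what is moved stays moved. The work goes in short steps, Python scripts to look and compute and a tool call to move; the robot and the scene stay as the last step left them, time stands still between calls to the robot, and variables do not carry over. Pictures are saved under pics/ and viewed, and the job is handed in when it is done.

Besides the shell and the picture viewer there is one more tool, called after "Emit:" as name(argument=value, ...), one argument or row to a line, values as JSON. step_arm: Moves the arm, as the interface text tells. Its arguments: {"type":"object","properties":{"increments":{"type":"array","items":{"type":"object","properties":{"slide":{"type":"array","items":{"type":"number"}},"rotation":{"type":"array","items":{"type":"number"}}}}},"grip":{"type":"number"},"grip_force":{"type":"number"}},"required":["increments"]}

```bash
mkdir -p pics; python3 - <<'E'
from station import *
import cv2
s=get_state()
for k in('clock','eef_pos','eef_rot','contact_force','finger_gap'):print(k,s[k])
for n in('side','top'):
    cv2.imwrite(f'pics/{n}0.png',cv2.cvtColor(read_camera(n),cv2.COLOR_RGB2BGR)); print(calibration(n))
E
```

```text
clock 0.0
eef_pos [0.20302444 0.61702533 0.24941949]
eef_rot [[-9.49914185e-01  3.12510627e-01 -3.87094643e-04]
 [ 3.12510843e-01  9.49912902e-01 -1.56567448e-03]
 [-1.21583717e-04 -1.60822767e-03 -9.99998699e-01]]
contact_force [-1.1527716   0.1575317   1.14925008]
finger_gap 0.08533466716272622
{'fx': 417.0231692648493, 'fy': 417.0231692648493, 'cx': 281.73688881604335, 'cy': 213.77236565139117, 'world_from_camera': array([[ 0.88484916, -0.22930909,  0.40553583,  0.23118095],
       [-0.46572631, -0.41320423,  0.78253516, -0.58410619],
       [-0.01187331, -0.88129428, -0.47241869,  0.50529821],
       [ 0.        ,  0.        ,  0.        ,  1.        ]])}
{'fx': 436.9993897800053, 'fy': 436.9993897800053, 'cx': 280.5212803078405, 'cy': 209.07663552910677, 'world_from_camera': array([[ 0.02952153, -0.98195189,  0.18681264,  0.40435828],
       [-0.99935884, -0.0252076 ,  0.02542626,  0.06860403],
       [-0.02025826, -0.18744349, -0.98206647,  0.92569203],
       [ 0.        ,  0.        ,  0.        ,  1.        ]])}
```

View pics/side0.png

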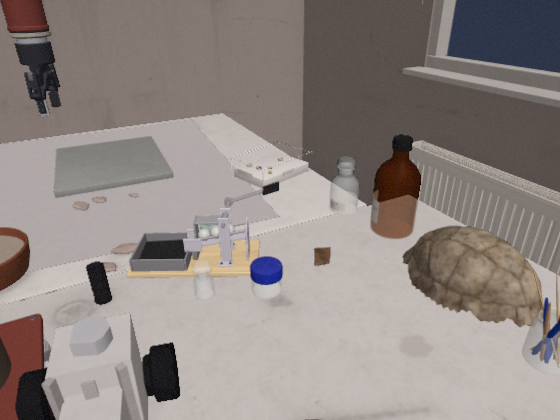

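View pics/top0.png

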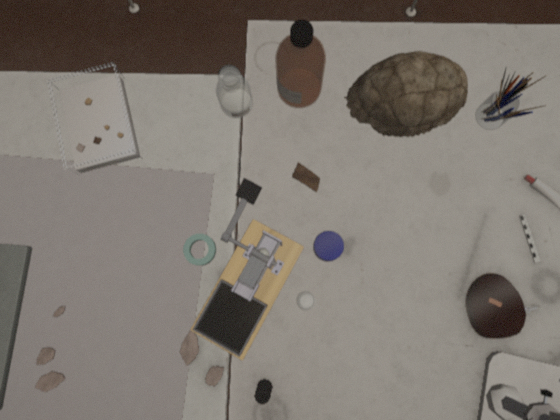

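```bash
python3 - <<'E'
import cv2
t=cv2.imread('pics/top0.png')[160:370,170:350]; s=cv2.imread('pics/side0.png')[165:305,120:300]
cv2.imwrite('pics/t1.png',cv2.resize(t,None,fx=2.85,fy=2.85,interpolation=cv2.INTER_CUBIC))
cv2.imwrite('pics/s1.png',cv2.resize(s,None,fx=4,fy=4,interpolation=cv2.INTER_CUBIC))
E
```

```text
(no output)
```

View pics/t1.png

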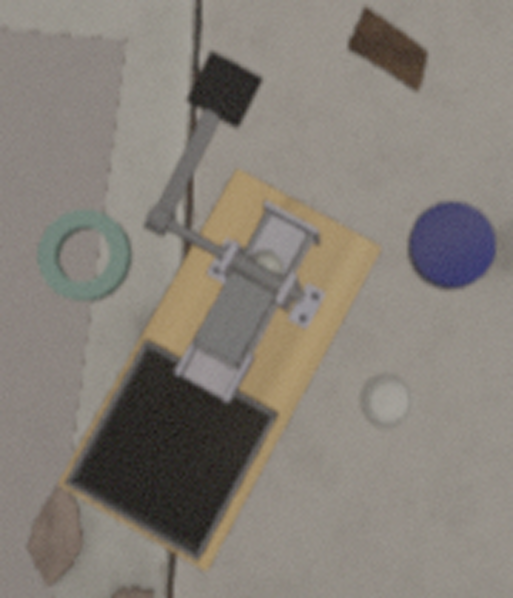

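View pics/s1.png

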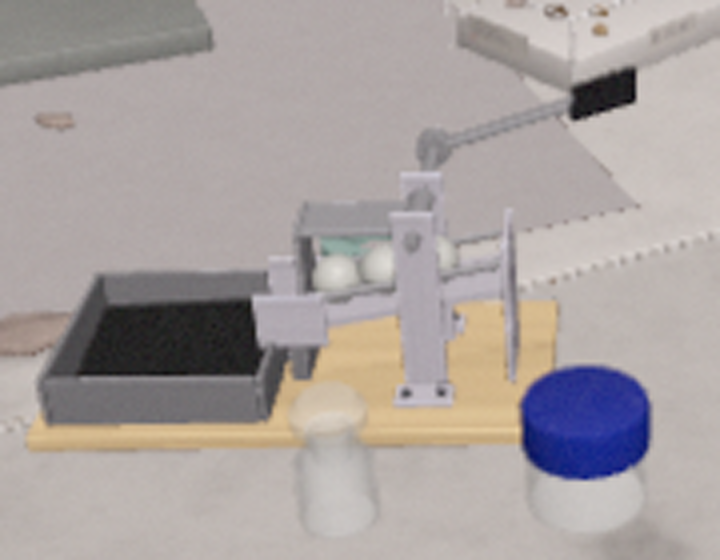

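```bash
cat > h.py <<'E'
from station import *
import numpy as np
from scipy.optimize import least_squares
def proj(n,P):
    c=calibration(n);T=np.linalg.inv(c['world_from_camera']);p=np.atleast_2d(P)@T[:3,:3].T+T[:3,3]
    return np.c_[c['fx']*p[:,0]/p[:,2]+c['cx'],c['fy']*p[:,1]/p[:,2]+c['cy']]
def H2W(q,P):
    c,s=np.cos(q[2]),np.sin(q[2]);P=np.atleast_2d(P)
    return P@np.array([[c,-s,0],[s,c,0],[0,0,1]]).T+[q[0],q[1],0]
def pad(j,dx=0,dy=0,dz=0):
    a=.32-j;return [(98+dx)*np.cos(a)-(3+dz)*np.sin(a),75+dy,100+(98+dx)*np.sin(a)+(3+dz)*np.cos(a)]
E
python3 - <<'E'
from h import *
tc=lambda L:np.array(L)/2.85+[170,160]
sc=lambda L:np.array(L)/4+[120,165]
pt=tc([(210,52),(262,80),(238,126),(188,98)])
padH=np.array([pad(0,19,20),pad(0,19,-20),pad(0,-19,-20),pad(0,-19,20)])/1000
bt=tc([(238,170),(380,246),(205,570),(62,487)])
# shaft end at y~? ; side view: pad upper face corners
ps=sc([(636,68),(570,90)])  # top-left edge, roughly upper edge far
def f(v):
    q=v[:3];x0,zb=v[3],v[4]
    B=np.array([[x0+.262,.062,zb],[x0+.262,-.062,zb],[x0,-.062,zb],[x0,.062,zb]])
    return np.r_[(proj('top',H2W(q,padH))-pt).ravel(),(proj('top',H2W(q,B))-bt).ravel()*.5,(v[4]-.012)*1000, (proj('side',H2W(q,padH[[0,3]]))-ps).ravel()*.3]
r=least_squares(f,[.45,.1,0.,-.19,.01])
for y in(1,-1,-.5,.5):
    r2=least_squares(f,[.45,.1,y,-.19,.01]); r=r2 if r2.cost<r.cost else r
print(r.x,np.degrees(r.x[2]),r.cost);print(r.fun.round(1))
q=r.x[:3]
for j in(0,.3,.65):print(j,H2W(q,np.array(pad(j))/1000))
print('lidtip side px',proj('side',H2W(q,padH)))
s=get_state();print(s['clock'],s['finger_gap'])
E
```

```text
[ 0.47117092  0.12400893 -0.46904658 -0.19795517  0.01190863] -26.874389345129142 3.9819664249885744
[ 0.2 -1.   0.7 -0.9  0.1  1.1 -0.9  1.  -0.3 -0.6  0.6 -0.   0.5  0.6
 -0.9 -0.2 -0.1  0.2 -0.4  0.2 -0.5]
0 [[0.58721018 0.1492848  0.13367523]]
0.3 [[0.59241859 0.14664535 0.10495927]]
0.65 [[0.58863997 0.14856023 0.07108191]]
lidtip side px [[279.68906351 180.63976859]
 [279.90133397 188.32028787]
 [262.86807962 193.77790442]
 [263.31392503 185.93193703]]
0.1 0.08519845248139307
```

```bash
python3 - <<'E'
from h import *
c=calibration('side');T=c['world_from_camera']
def ray(n,u,v,z):
    c=calibration(n);T=c['world_from_camera'];d=T[:3,:3]@[(u-c['cx'])/c['fx'],(v-c['cy'])/c['fy'],1];o=T[:3,3];return o+d*(z-o[2])/d[2]
print('flask base',ray('side',345,210,0),ray('top',234,105,0.02)); print('amber',ray('side',393,230,0),ray('top',300,85,.05))
# heights: top of flask px row 160, amber row 137
for n,b,u,v in(('flask',ray('side',345,208,0),345,158),('amber',ray('side',393,225,0),402,137)):
    for z in np.arange(.08,.3,.02):
        p=b.copy();p[2]=z;r=proj('side',p)[0]
        if r[1]<v: print(n,'h',z);break
s=get_state();R=np.array(s['eef_rot']);
for z in(.25,.17,):print((R.T@(np.array([.5872,.1493,z])-s['eef_pos'])*100).round(2))
print(R.round(3))
E
```

```text
flask base [0.81840612 0.19145201 0.        ] [0.80868814 0.20206349 0.02      ]
amber [0.85818841 0.05232142 0.        ] [0.84414296 0.05733771 0.05      ]
flask h 0.14
amber h 0.24000000000000005
[-51.11 -32.43   0.  ]
[-51.11 -32.42   8.  ]
[[-0.95   0.313 -0.   ]
 [ 0.313  0.95  -0.001]
 [-0.    -0.001 -1.   ]]
```

Emit:
step_arm(
  grip=-1,
  grip_force=20,
  increments=[
    {"slide":[-2,-1.3,0]},
    {"slide":[-5,-3.2,0]},
    {"slide":[-8.5,-5.4,0]},
    {"slide":[-12,-7.6,0]},
    {"slide":[-15.5,-9.8,0]},
    {"slide":[-19,-12.1,0]},
    {"slide":[-22.5,-14.3,0]},
    {"slide":[-26,-16.5,0]},
  ],
)

```text
invalid input
```

Emit:
step_arm(
  increments=[
    {"slide":[-3.5,-2.2,0],"rotation":[0,0,1]},
    {"slide":[-7,-4.4,0],"rotation":[0,0,2]},
    {"slide":[-10.5,-6.7,0],"rotation":[0,0,3.5]},
    {"slide":[-14,-8.9,0],"rotation":[0,0,5]},
    {"slide":[-17.5,-11.1,0.5],"rotation":[0,0,6.5]},
    {"slide":[-21,-13.3,1],"rotation":[0,0,7.5]},
    {"slide":[-23.5,-14.9,2],"rotation":[0,0,8.7]},
    {"slide":[-25.1,-15.9,3],"rotation":[0,0,8.7]},
  ],
)

```text
clock: 0.9
eef_pos: [0.3937, 0.3853, 0.22]
eef_rot: [[-0.89, 0.456, 0.0], [0.456, 0.89, -0.0], [-0.001, -0.0, -1.0]]
contact_force: [0.6, 0.4, 0.4]
finger_gap: 0.0855
```

Emit:
step_arm(
  grip=-1.0,
  increments=[
    {"slide":[-3,-1.3,0]},
    {"slide":[-7,-3.0,0]},
    {"slide":[-11,-4.8,0]},
    {"slide":[-15,-6.5,0]},
    {"slide":[-19,-8.3,0]},
    {"slide":[-23,-10.0,0]},
    {"slide":[-26,-11.3,0]},
    {"slide":[-28,-12.2,0]},
  ],
)

```text
invalid input
```

Emit:
step_arm(
  grip=-1.0,
  grip_force=30,
  increments=[
    {"slide":[-3,-1.3,0]},
    {"slide":[-7,-3.0,0]},
    {"slide":[-10.5,-4.6,0]},
    {"slide":[-14,-6.1,0]},
    {"slide":[-17.5,-7.6,0]},
    {"slide":[-20.5,-8.9,0]},
    {"slide":[-22.5,-9.8,0]},
    {"slide":[-24,-10.4,0]},
  ],
)

```text
invalid input
```

Emit:
step_arm(
  grip=-1,
  increments=[
    {"slide":[-3,-1.3,0],"rotation":[0,0,0]},
    {"slide":[-7,-3.0,0],"rotation":[0,0,0]},
  ],
)

```text
clock: 1.1
eef_pos: [0.44, 0.3297, 0.2196]
eef_rot: [[-0.893, 0.45, -0.001], [0.45, 0.893, -0.0], [0.001, -0.001, -1.0]]
contact_force: [0.6, -0.8, -0.7]
finger_gap: 0.0592
```

Emit:
step_arm(
  increments=[
    {"slide":[-4,-1.8,0],"rotation":[0,0,0]},
    {"slide":[-8,-3.5,0],"rotation":[0,0,0]},
    {"slide":[-12,-5.3,0],"rotation":[0,0,0]},
    {"slide":[-15.5,-6.8,0.5],"rotation":[0,0,0]},
    {"slide":[-18,-7.9,1.5],"rotation":[0,0,0]},
    {"slide":[-20,-8.8,2.5],"rotation":[0,0,0]},
    {"slide":[-21,-9.3,3.5],"rotation":[0,0,0]},
    {"slide":[-21,-9.3,3.5],"rotation":[0,0,0]},
  ],
)

```text
clock: 1.9
eef_pos: [0.5855, 0.1499, 0.1835]
eef_rot: [[-0.891, 0.455, -0.003], [0.455, 0.891, -0.002], [0.001, -0.003, -1.0]]
contact_force: [-0.7, -0.8, 0.1]
finger_gap: -0.0
```

```bash
python3 - <<'E'
from h import *
import cv2
s=get_state();p=np.array(s['eef_pos']);R=np.array(s['eef_rot']);print(s['clock'],p,R.round(3),s['finger_gap'],s['contact_force'])
print((R.T@(np.array([.5878,.149,.16])-p)*100).round(2))
S=cv2.cvtColor(read_camera('side'),cv2.COLOR_RGB2BGR);T=cv2.cvtColor(read_camera('top'),cv2.COLOR_RGB2BGR)
a=cv2.resize(S[80:300,130:330],None,fx=2,fy=2,interpolation=2);b=cv2.resize(T[130:350,150:350],None,fx=2,fy=2,interpolation=2)
cv2.imwrite('pics/c2.png',np.hstack([a,b]))
E
```

```text
1.9 [0.5854652  0.14992109 0.1834878 ] [[-0.891  0.455 -0.003]
 [ 0.455  0.891 -0.002]
 [ 0.001 -0.003 -1.   ]] -1.2835786872311184e-06 [-0.73194983 -0.82656812  0.11528982]
[-0.25  0.03  2.35]
```

View pics/c2.png

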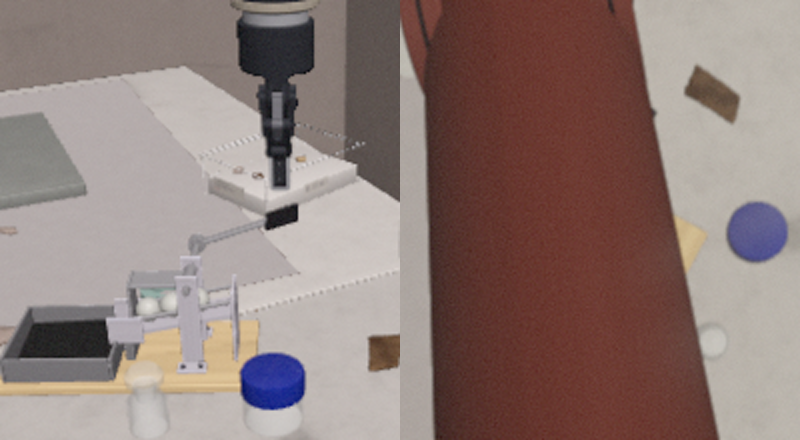

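Emit:
step_arm(
  increments=[
    {"slide":[-0.2,0,0.8],"rotation":[0,0,0]},
    {"slide":[-0.3,0,1.6],"rotation":[0,0,0]},
    {"slide":[-0.3,0,2.2],"rotation":[0,0,0]},
    {"slide":[-0.3,0,2.6],"rotation":[0,0,0]},
    {"slide":[-0.3,0,3.0],"rotation":[0,0,0]},
    {"slide":[-0.3,0,3.4],"rotation":[0,0,0]},
    {"slide":[-0.3,0,3.8],"rotation":[0,0,0]},
    {"slide":[-0.3,0,4.2],"rotation":[0,0,0]},
  ],
)

```text
clock: 2.8
eef_pos: [0.5887, 0.1502, 0.1432]
eef_rot: [[-0.892, 0.453, 0.0], [0.453, 0.892, 0.0], [-0.0, 0.0, -1.0]]
contact_force: [-0.1, -0.0, 0.6]
finger_gap: -0.0002
```

```bash
python3 - <<'E'
from h import *
import cv2
s=get_state();p=np.array(s['eef_pos']);print(s['clock'],p,s['contact_force'])
S=cv2.cvtColor(read_camera('side'),cv2.COLOR_RGB2BGR)
cv2.imwrite('pics/c3.png',cv2.resize(S[120:290,120:320],None,fx=3,fy=3,interpolation=2))
E
```

```text
2.8 [0.58872595 0.15017116 0.1431927 ] [-0.09075275 -0.02277925  0.56794982]
```

View pics/c3.png

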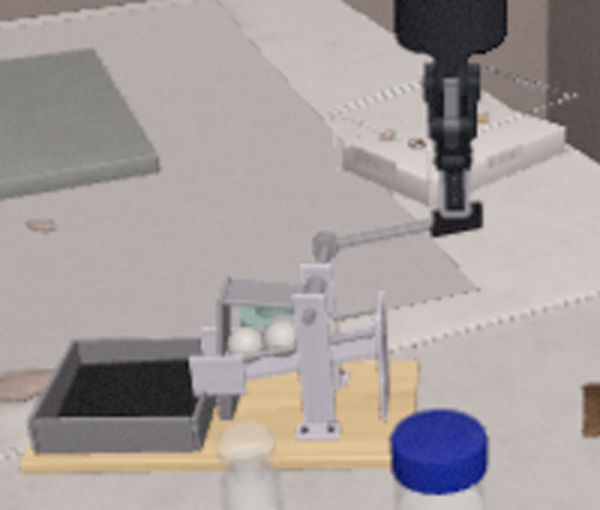

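Emit:
step_arm(
  increments=[
    {"slide":[0,0,0.6],"rotation":[0,0,0]},
    {"slide":[0,0,1.2],"rotation":[0,0,0]},
    {"slide":[0,0,1.8],"rotation":[0,0,0]},
    {"slide":[0,0,2.4],"rotation":[0,0,0]},
    {"slide":[0,0,3.0],"rotation":[0,0,0]},
    {"slide":[0,0,3.6],"rotation":[0,0,0]},
    {"slide":[0,0,4.0],"rotation":[0,0,0]},
    {"slide":[0,0,4.3],"rotation":[0,0,0]},
  ],
)

```text
clock: 3.65
eef_pos: [0.5883, 0.1502, 0.0998]
eef_rot: [[-0.892, 0.453, -0.0], [0.453, 0.892, -0.0], [0.0, -0.0, -1.0]]
contact_force: [-1.3, -0.8, 0.5]
finger_gap: 0.0001
```

Emit:
step_arm(
  increments=[
    {"slide":[0,0,0],"rotation":[0,0,0]},
    {"slide":[0,0,0],"rotation":[0,0,0]},
    {"slide":[0,0,0],"rotation":[0,0,0]},
    {"slide":[0,0,0],"rotation":[0,0,0]},
    {"slide":[0,0,0],"rotation":[0,0,0]},
    {"slide":[0,0,0],"rotation":[0,0,0]},
    {"slide":[0,0,0],"rotation":[0,0,0]},
    {"slide":[0,0,0],"rotation":[0,0,0]},
  ],
)

```text
clock: 4.45
eef_pos: [0.5886, 0.1501, 0.1004]
eef_rot: [[-0.892, 0.453, 0.0], [0.453, 0.892, -0.0], [-0.0, 0.0, -1.0]]
contact_force: [-0.7, -0.5, 1.3]
finger_gap: 0.0001
```

```bash
python3 - <<'E'
from h import *
import cv2
s=get_state();p=np.array(s['eef_pos']);print(s['clock'],p,s['contact_force'])
S=cv2.cvtColor(read_camera('side'),cv2.COLOR_RGB2BGR)
cv2.imwrite('pics/c4.png',cv2.resize(S[120:290,120:320],None,fx=3,fy=3,interpolation=2))
E
```

```text
4.45 [0.58859251 0.15013973 0.1003637 ] [-0.71164494 -0.50326615  1.33866419]
```

View pics/c4.png

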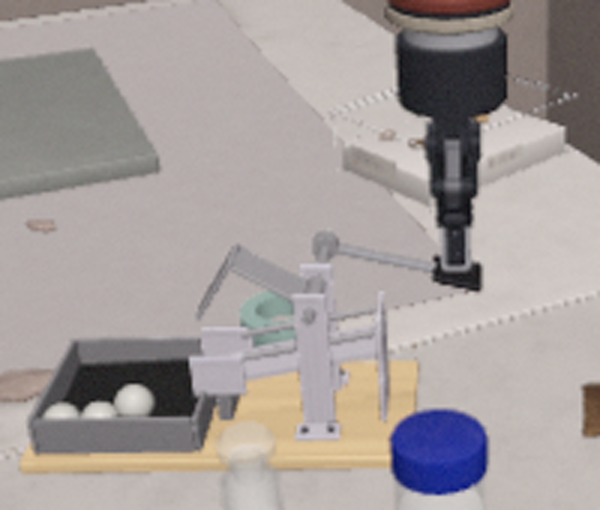

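Emit:
step_arm(
  increments=[
    {"slide":[0,0,0],"rotation":[0,0,0]},
    {"slide":[0,0,0],"rotation":[0,0,0]},
    {"slide":[0,0,0],"rotation":[0,0,0]},
    {"slide":[0,0,0],"rotation":[0,0,0]},
    {"slide":[0,0,0],"rotation":[0,0,0]},
    {"slide":[0,0,0],"rotation":[0,0,0]},
    {"slide":[0,0,0],"rotation":[0,0,0]},
    {"slide":[0,0,0],"rotation":[0,0,0]},
  ],
)

```text
clock: 5.3
eef_pos: [0.5886, 0.1502, 0.1003]
eef_rot: [[-0.892, 0.453, 0.0], [0.453, 0.892, -0.0], [-0.0, -0.0, -1.0]]
contact_force: [-0.2, -0.4, 0.2]
finger_gap: -0.0001
```

Emit:
step_arm(
  increments=[
    {"slide":[0,0,-0.1],"rotation":[0,0,0]},
    {"slide":[0,0,-0.3],"rotation":[0,0,0]},
    {"slide":[0,0,-0.6],"rotation":[0,0,0]},
    {"slide":[0,0,-0.9],"rotation":[0,0,0]},
    {"slide":[0,0,-1.2],"rotation":[0,0,0]},
    {"slide":[0,0,-1.5],"rotation":[0,0,0]},
    {"slide":[0,0,-1.8],"rotation":[0,0,0]},
    {"slide":[0,0,-2.1],"rotation":[0,0,0]},
  ],
)

```text
clock: 6.1
eef_pos: [0.5886, 0.1502, 0.1217]
eef_rot: [[-0.892, 0.453, 0.0], [0.453, 0.892, 0.0], [-0.0, 0.0, -1.0]]
contact_force: [0.1, 0.3, -0.5]
finger_gap: 0.0003
```

Emit:
step_arm(
  increments=[
    {"slide":[0,0,-0.3],"rotation":[0,0,0]},
    {"slide":[0,0,-0.6],"rotation":[0,0,0]},
    {"slide":[0,0,-0.9],"rotation":[0,0,0]},
    {"slide":[0,0,-1.2],"rotation":[0,0,0]},
    {"slide":[0,0,-1.5],"rotation":[0,0,0]},
    {"slide":[0,0,-1.8],"rotation":[0,0,0]},
    {"slide":[0,0,-2.0],"rotation":[0,0,0]},
    {"slide":[0,0,-2.2],"rotation":[0,0,0]},
  ],
)

```text
clock: 6.9
eef_pos: [0.5885, 0.1502, 0.1435]
eef_rot: [[-0.892, 0.453, -0.0], [0.453, 0.892, -0.0], [0.0, -0.0, -1.0]]
contact_force: [-0.2, 0.2, -0.2]
finger_gap: 0.0001
```

```bash
python3 - <<'E'
from h import *
import cv2
s=get_state();p=np.array(s['eef_pos']);print(s['clock'],p,s['contact_force'])
S=cv2.cvtColor(read_camera('side'),cv2.COLOR_RGB2BGR)
cv2.imwrite('pics/c5.png',cv2.resize(S[120:290,120:320],None,fx=3,fy=3,interpolation=2))
E
```

```text
6.9 [0.58853041 0.15016339 0.1434661 ] [-0.19892574  0.19464694 -0.16020236]
```

View pics/c5.png

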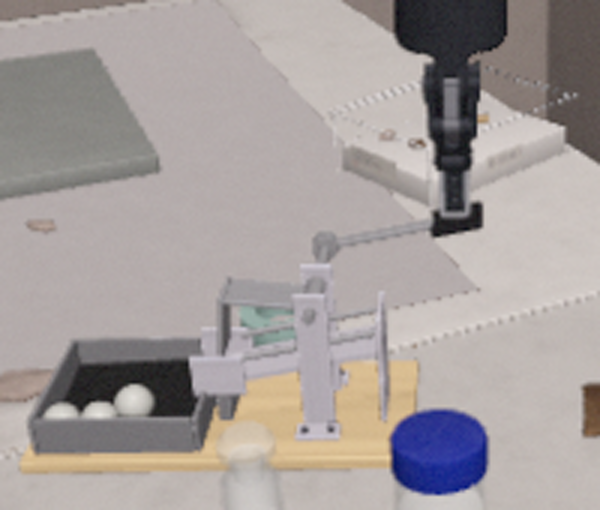

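Emit:
step_arm(
  increments=[
    {"slide":[0,0,-0.2],"rotation":[0,0,0]},
    {"slide":[0,0,-0.4],"rotation":[0,0,0]},
    {"slide":[0,0,-0.6],"rotation":[0,0,0]},
    {"slide":[0,0,-0.8],"rotation":[0,0,0]},
    {"slide":[0,0,-1.0],"rotation":[0,0,0]},
    {"slide":[0,0,-1.2],"rotation":[0,0,0]},
    {"slide":[0,0,-1.4],"rotation":[0,0,0]},
    {"slide":[0,0,-1.6],"rotation":[0,0,0]},
  ],
)

```text
clock: 7.75
eef_pos: [0.5886, 0.1501, 0.1595]
eef_rot: [[-0.892, 0.453, 0.0], [0.453, 0.892, -0.0], [-0.0, -0.0, -1.0]]
contact_force: [0.0, -1.0, 0.3]
finger_gap: -0.0001
```

Emit:
step_arm(
  increments=[
    {"slide":[0,0,-0.2],"rotation":[0,0,0]},
    {"slide":[0,0,-0.5],"rotation":[0,0,0]},
    {"slide":[0,0,-1.0],"rotation":[0,0,0]},
    {"slide":[0,0,-2.0],"rotation":[0,0,0]},
    {"slide":[0,0,-4.0],"rotation":[0,0,0]},
    {"slide":[0,0,-6.0],"rotation":[0,0,0]},
    {"slide":[0,0,-8.0],"rotation":[0,0,0]},
    {"slide":[0,0,-9.0],"rotation":[0,0,0]},
  ],
)

```text
clock: 8.55
eef_pos: [0.5893, 0.1502, 0.2519]
eef_rot: [[-0.892, 0.453, 0.003], [0.453, 0.892, 0.001], [-0.002, 0.002, -1.0]]
contact_force: [0.2, -0.4, 0.3]
finger_gap: 0.0002
```

Emit:
step_arm(
  increments=[
    {"slide":[1,2,0],"rotation":[0,0,0]},
    {"slide":[2,5,0],"rotation":[0,0,0]},
    {"slide":[4,8,0],"rotation":[0,0,0]},
    {"slide":[6,11,0],"rotation":[0,0,0]},
    {"slide":[8,14,0],"rotation":[0,0,0]},
    {"slide":[9,17,0],"rotation":[0,0,0]},
    {"slide":[10,19,0],"rotation":[0,0,0]},
    {"slide":[10,20,0],"rotation":[0,0,0]},
  ],
)

```text
clock: 9.35
eef_pos: [0.5886, 0.377, 0.2487]
eef_rot: [[-0.893, 0.449, -0.001], [0.449, 0.893, 0.001], [0.001, -0.0, -1.0]]
contact_force: [-0.7, 0.1, 0.0]
finger_gap: -0.0001
```

```bash
python3 - <<'E'
from h import *
import cv2
s=get_state();p=np.array(s['eef_pos']);print(s['clock'],p,s['contact_force'])
S=cv2.cvtColor(read_camera('side'),cv2.COLOR_RGB2BGR);T=cv2.cvtColor(read_camera('top'),cv2.COLOR_RGB2BGR)
for n,I in(('side',S),('top',T)):
    d=cv2.absdiff(I,cv2.imread(f'pics/{n}0.png')).max(2);cv2.imwrite(f'pics/d{n}.png',d)
a=cv2.resize(S[160:310,120:340],None,fx=1.8,fy=1.8,interpolation=2);b=cv2.resize(T[150:370,170:360],None,fx=2,fy=2,interpolation=2)
h=max(a.shape[0],b.shape[0]);a=cv2.copyMakeBorder(a,0,h-a.shape[0],0,0,0);b=cv2.copyMakeBorder(b,0,h-b.shape[0],0,0,0)
cv2.imwrite('pics/c6.png',np.hstack([a,b])); 
d=np.hstack([cv2.resize(cv2.imread('pics/dside.png'),(400,300)),cv2.resize(cv2.imread('pics/dtop.png'),(400,300))]);cv2.imwrite('pics/d6.png',cv2.convertScaleAbs(d,alpha=2))
E
```

```text
9.35 [0.58857129 0.37701285 0.24874496] [-0.65206972  0.08847868  0.01427483]
```

View pics/c6.png

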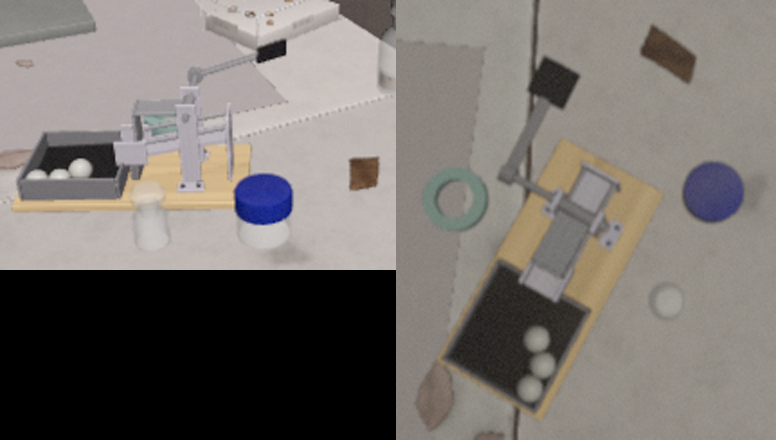

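View pics/d6.png

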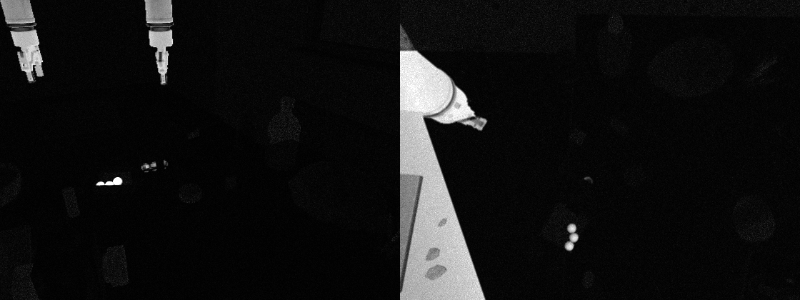

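The difference images show changes only at the arm and the balls. The lid and lever are back at their starting pose, and the neighbouring items haven't moved.

```bash
python3 -c "
from station import *
print(hand_in())"
```

```text
the job is handed in; nothing more can be done
None
```

The job is done and handed in at about 9.5 s of the 38 s allowed; no verdict was reported.

- **Pressing and rolling out:** I pressed the lever pad down with closed fingertips to about 0.6 rad and held it there for over 1.5 s. The camera showed all three balls in the catch tray and none left in the chute.
- **Closing:** I eased the lever up at about 0.03 m/s, then 0.02 m/s, against a slam limit of 0.2 m/s. A picture part-way up showed the tip still on the pad. The tool then rose about 10 cm and moved off to the lever's side.
- **Last checks:** Start and end pictures from both cameras differ only at the arm and the balls. The lid and lever look back in their shut position, and the bottle, jar, tape roll and bone plate have not moved. The measured wrist force was under 2 N at every reading.
- **What I could not confirm:** The pad force of 1 to 2 N is close to the sensor noise, so I judged contact during the easing from the pictures and tool height, not from force.
- **Refused calls:** Three early move calls were refused because I left out a required rotation field; nothing moved in them.

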